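# Strip the red stop lamp for restoration

### The arm

A 7-joint arm with a two-finger parallel gripper is mounted at the origin on the work surface. World frame = base frame: x ahead of the robot, y to its left, z up, the work surface at z = 0. Lengths are in mm, angles in rad, forces in N, time in s.
With the tool pointing down it reaches from about 400 to 850 mm from the base axis. Payload 10.4 kg.
Tool frame: the origin (TCP) lies between the finger pads; the fingertips stand 8 mm ahead of it and the grasp point (between the pads) lies 11 mm behind it; z points along the fingers, y is the direction in which the jaws open and shut (so a half turn about z gives the same grasp; the last joint's range is limited). The gripper opens to 85 mm and grips with 20 to 120 N. Pads are 22 mm wide; open, the fingers measure 114 mm over their backs; the gripper's body (76 mm by 85 mm) begins 54 mm behind the grasp point. The pads swing forward as they close: fully open they stand 13 mm farther back than shut.
Start: joints at [1.188, 0.332, -0.065, 1.46, 0.022, 1.35, -0.088], TCP at [220.076, -584.993, 239.338] pointing down, gripper open.
Joint ranges: [-2.6, 2.6], [-0.5, 2.12], [-1.47, 1.34], [0.16, 2.42], [-1.27, 4.41], [0.06, 2.06], [-2.6, 2.6]. Speed limits (rad/s): [2.22, 2.22, 2.79, 2.79, 3.14, 3.14, 3.14].

### API

Orientations are given as [roll, pitch, yaw] about the fixed x, y, z axes, in that order (R = Rz(yaw) Ry(pitch) Rx(roll)).
In Python, from bench import robot gives the robot as it stands. Calls block until the motion is done:
- robot.reach(position, orientation): joint-space move of the TCP to a pose.
- robot.line_to(position, attitude=None, max_speed=150, stop_force=None): straight line of the TCP; attitude=None keeps the orientation; max_speed is the mean speed in mm/s. With stop_force (N) it stops when the force on the tool has changed by that much, and returns True; else False.
- robot.movej(angles): joint-space move.
- robot.open_gripper() and robot.close_gripper(squeeze=None): open the fingers fully, or close them until they stop; squeeze is the grip in N (None keeps the last).
- robot.wait(seconds).
- robot.ik(position, orientation): joint angles nearest the present ones, or None.
- robot.read_camera(name): name is "scene" or "top" or "wrist"; returns (picture, depth): 480x640x3 uint8, blue, green, red; 480x640 float32, mm along the optical axis (not along the pixel's ray), 0 where there is no reading.
- robot.camera_info(name): a dict with "fx", "fy", "cx", "cy" (pixels), "rvec" (rotation vector, rad) and "tvec" (3), from world to camera coordinates, as OpenCV has them. Camera axes: x right, y down, z forward; pixel columns grow to the right and rows downward; lengths in mm; the calibration is good to about 2 mm. The wrist camera is an equidistant fisheye: a pixel r from the principal point sees the ray r / f radians off the axis. A picture is of the moment at which its call begins: read the wrist's pose just before it. camera_info takes no time and is no camera call; for the wrist camera it gives the pose at the moment of the call.
A pose or a line that the arm cannot do raises robot.Unreachable and nothing moves.
- robot.finish_job(): hands the job in, once; it reports no verdict.
Readings, each from a call of its own:
- robot.get_clock(): time.
- robot.get_q(): joint angles.
- robot.get_qvel(): joint speeds.
- robot.get_joint_efforts(): joint torques, N m.
- robot.get_tool_pos(): TCP position.
- robot.get_tcp_rot(): TCP orientation.
- robot.get_wrist_force(): force on the tool from outside, world axes, zero at the start.
- robot.get_torque(): the same for the moment, N m.
- robot.get_opening(): finger opening in mm.
Only numpy, scipy, OpenCV 4.12 (cv2) and the standard library are available. Lean on these libraries where they do the work, as an engineer would, in place of code of your own. Each camera call takes 0.05 s, during which the arm holds its last target.

### The job

Strip the red lamp for restoration, one part at a time from the top down: lay the chrome rim flat on the round green polishing block, stand the red lens dome up in the blue wash tray, lay the black rubber gasket flat on the cork sheet so that a new one can be traced, and last stand the chrome lamp base, right way up, in the small open carton for replating. Each part must lie wholly on its place; set every part down rather than dropping it, and leave the amber lamp where it stands.

Things in the scene. Friction and masses are not known exactly. Their poses are not given: they have to be found in the camera images.
- rim: Chrome ring, top part of the red lamp: outside diameter 50 mm, inside 41 mm, 10 mm high. Origin: centre of its underside, z along its axis, up. Lies loose on the lens's flange, the lens dome standing up through it (dome top 26 mm above the rim's underside). The gasket's top lies 4 mm below the rim's underside and sticks out 5 mm farther. Take it by its outside, lift straight up.
- red_lens: Red hollow lens: flange 47 mm in diameter and 4 mm thick at the bottom, above it a dome with straight sides, 38 mm in diameter up to 23 mm high, rounded to its top at 30 mm. Origin: centre of the flange's underside, z up. Lies loose on the gasket, over the bulb holder, which reaches 16 mm up into it. With the rim off, take it by the dome's sides.
- gasket: Black stiff rubber ring: outside diameter 60 mm, inside 38 mm, 10 mm thick. Origin: centre of its underside, z along its axis, up. Lies loose on the lamp base round the bulb holder, which stands 16 mm above the gasket's top. Take it by its outside; around it the base's top is flat out to 72 mm diameter, then slopes down.
- lamp_base: Chrome round plate, 82 mm in diameter, 12 mm thick, loose on the bench, about 140 g (hidden scale 0.7 to 1.4), with a brass bulb holder (post of 18 mm diameter) in the middle, up to 38 mm above the underside; take it by this. Origin: centre of the underside, z up. Piled on it, all on one axis: gasket (underside at 12 mm), lens (at 22 mm), rim (at 26 mm); whole lamp 52 mm high.
- amber_lamp: A like lamp with an amber (orange) dome, screwed together, 82 mm in diameter and 52 mm high, loose on the bench; to be left alone. Origin: centre of its underside. The red and the amber lamp swap sides from start to start.
- polish_block: Polishing block, a fixed round wooden disc with a green felt top, 92 mm in diameter (the green top 90 mm), top 18 mm above its origin. Origin: centre of the underside, z up. Place of the rim.
- wash_tray: Blue fixed plastic tray with rounded ends: about 128 mm long (its x axis) and 104 mm wide outside, about 120 by 96 mm inside, floor 4 mm and rim 31 mm above its origin. Origin: centre of the underside, z up. Place of the red lens.
- cork_sheet: Fixed square sheet of brown cork gasket material, 100 by 100 mm, 4 mm thick. Origin: centre of the underside, sides along its x and y, z up. Place of the gasket.
- carton: Small fixed open cardboard carton, 130 mm (x) by 118 mm (y) and 42 mm high outside, walls 4 mm, floor 4 mm above its origin, its flaps folded down outside. Origin: centre of the underside, z up. Place of the lamp base.
Things that resemble listed ones, but are neither listed nor needed, are in the scene too. Leave any pink, purple or turquoise look-alike of the lamp_base alone.

How it is judged (in metres and radians):
On the way, in this order (a step that is already met when the one before it is completed fails the run):
1. the rim lies on the polishing block, let go, while the lens is still on the lamp (horizontal distance between rim and polish_block below 0.02 m and z of rim in the frame of polish_block below 0.021 m and contact force between rim and the fingers below 0.1 N and distance between red_lens and gasket below 0.016 m), for 0.2 s.
2. the red lens stands in the wash tray, let go, while the gasket is still on the base (horizontal distance between red_lens and wash_tray below 0.045 m and z of red_lens in the frame of wash_tray below 0.008 m and contact force between red_lens and the fingers below 0.1 N and distance between gasket and lamp_base below 0.022 m), for 0.2 s.
3. the gasket lies on the cork sheet, let go, before the base goes into the carton (horizontal distance between gasket and cork_sheet below 0.028 m and z of gasket in the frame of cork_sheet below 0.007 m and contact force between gasket and the fingers below 0.1 N and horizontal distance between lamp_base and carton above 0.06 m), for 0.2 s.
At the end, for the whole second after the job is handed in: Rim flat on the green top (centres within 20 mm), red lens dome up on the tray's floor, gasket flat on the cork (within 20 mm of its centre along each side), base upright on the carton's floor; all within 0.1 rad of level and below 20 mm/s; amber lamp within 15 mm of its start (horizontal distance between rim and polish_block below 0.02 m and z of rim in the frame of polish_block between 0.015 and 0.021 m and angle between each of rim, red_lens, gasket, lamp_base's own z axis and vertical below 0.1 rad and horizontal distance between red_lens and wash_tray below 0.045 m and z of red_lens in the frame of wash_tray below 0.008 m and x of gasket in the frame of cork_sheet between -0.02 and 0.02 m and y of gasket in the frame of cork_sheet between -0.02 and 0.02 m and z of gasket in the frame of cork_sheet below 0.007 m and horizontal distance between lamp_base and carton below 0.03 m and z of lamp_base in the frame of carton below 0.008 m and linear speed of each of rim, red_lens, gasket, lamp_base below 0.02 m/s and distance of amber_lamp from where it was at the start of the episode below 0.015 m); the robot touches nothing.
It fails at once if the amber lamp was moved or tipped (distance of amber_lamp from where it was at the start of the episode above 0.015 m or angle between amber_lamp's own z axis and vertical above 0.2 rad).
It fails at once if the red lens was dropped (falling free faster than 0.7 m/s, about 25 mm) (contact force between red_lens and anything else below 0.02 N and linear speed of red_lens above 0.7 m/s).
It fails at once if the rim was dropped (falling free faster than 0.7 m/s) (contact force between rim and anything else below 0.02 N and linear speed of rim above 0.7 m/s).
It fails at once if the gasket was dropped (falling free faster than 0.7 m/s) (contact force between gasket and anything else below 0.02 N and linear speed of gasket above 0.7 m/s).
It fails at once if the lamp base was dropped (falling free faster than 0.7 m/s) (contact force between lamp_base and anything else below 0.02 N and linear speed of lamp_base above 0.7 m/s).
It also fails if it takes over 106 s, if anything falls off the work surface, if the arm or the gripper's body presses on something with over 40 N, if the wrist force passes 120 N, or if a joint passes its speed limit or range.

## Working session

There is one attempt and no reset: what is moved stays moved. The work goes in short steps, each a Python script; the robot and the scene stay as the last script left them, time stands still between calls to the robot, and variables do not carry over. Pictures are saved under pics/ and viewed, and the job is handed in when it is done.

```bash
ls; mkdir -p pics
python3 - <<'E'
from bench import robot
import cv2,numpy as np
for n in ["scene","top"]:
    p,d=robot.read_camera(n); cv2.imwrite(f"pics/{n}0.png",p); np.save(f"pics/{n}0.npy",d)
    i=robot.camera_info(n); print(n,i, d.min(),d.max())
print(robot.get_clock(),robot.get_tcp_rot(),robot.get_opening())
E
```

```text
pics
scene {'fx': 571.0110436206401, 'fy': 571.0110436206401, 'cx': 316.03289115210634, 'cy': 238.2964385041567, 'rvec': array([ 2.20519906,  1.30816059, -0.40945992]), 'tvec': array([-237.04630687, -333.0221605 , 1701.28148029])} 0.0 3261.154
top {'fx': 598.3454810208021, 'fy': 598.3454810208021, 'cx': 324.2754132924602, 'cy': 234.7727629193923, 'rvec': array([ 2.17916832, -2.18202008,  0.09885187]), 'tvec': array([  10.86635272,  507.96088756, 1272.95717777])} 0.0 2164.7998
0.1 [-3.14037593e+00  5.33318691e-05  3.59802672e-01] 85.79068857576463
```

View pics/top0.png

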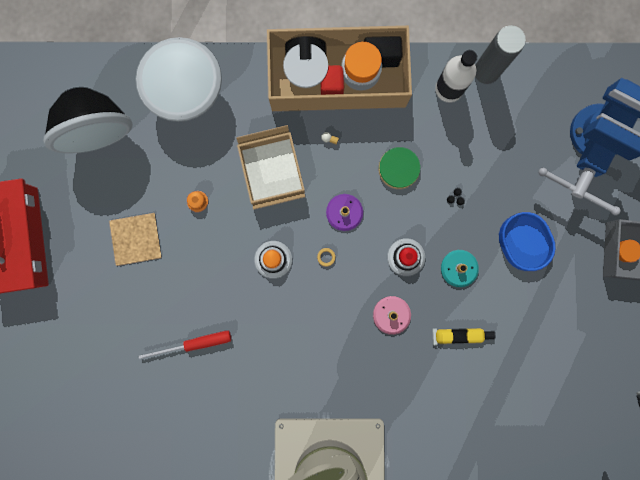

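View pics/scene0.png

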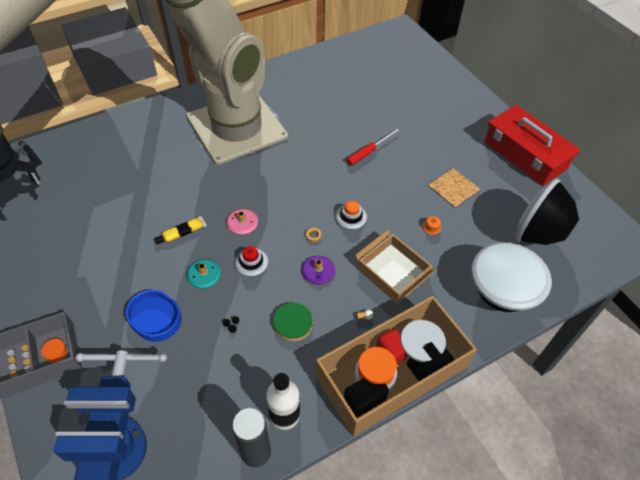

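Candidates for the red lamp in the top view: red dome (407,257), amber lamp (273,259, leave), and pink (392,315), purple (345,211) and turquoise (460,268) base look-alikes. There is also an orange knob at (197,201), a brass ring at (326,257), and red and orange clutter in the box. I choose (407,257) and will check it in a crop while measuring.

```bash
cat > h.py <<'E'
from bench import robot
import cv2,numpy as np
def ray(info,uv):
    R=cv2.Rodrigues(np.array(info['rvec']))[0];t=np.array(info['tvec']).ravel()
    u=(np.atleast_2d(uv)-[info['cx'],info['cy']])/[info['fx'],info['fy']]
    d=np.c_[u,np.ones(len(u))]@R; return -R.T@t,d
def onplane(info,uv,z):
    o,d=ray(info,uv); s=(z-o[2])/d[:,2]; return o+d*s[:,None]
def todepth(info,uv,dep):
    o,d=ray(info,uv); uv=np.atleast_2d(uv).astype(int); return o+d*dep[uv[:,1],uv[:,0]][:,None]
E
python3 - <<'E'
from h import *
T=robot.camera_info('top');S=robot.camera_info('scene')
p=cv2.imread('pics/top0.png');d=np.load('pics/top0.npy')
hsv=cv2.cvtColor(p,cv2.COLOR_BGR2HSV)
o,_=ray(T,(0,0));print('cam',o)
def blob(name,lo,hi,box,z,P=p,D=d,I=T):
    h=cv2.cvtColor(P,cv2.COLOR_BGR2HSV)
    m=cv2.inRange(h,lo,hi); k=np.zeros_like(m);x0,y0,x1,y1=box;k[y0:y1,x0:x1]=m[y0:y1,x0:x1]
    cs,_=cv2.findContours(k,cv2.RETR_EXTERNAL,cv2.CHAIN_APPROX_NONE);c=max(cs,key=cv2.contourArea)
    W=onplane(I,c[:,0,:],z)[:,:2].astype(np.float32)
    (cx,cy),r=cv2.minEnclosingCircle(W); M=cv2.moments(c);uv=(M['m10']/M['m00'],M['m01']/M['m00'])
    el=cv2.fitEllipse(W)
    dz=todepth(I,uv,D)[0]
    print(name,'px',np.round(uv,1),'circ',round(cx,1),round(cy,1),'r',round(r,1),'ell',np.round(el[0],1),np.round(el[1],1),round(el[2],1),'rect',cv2.minAreaRect(W),'depthpt',dz.round(1))
blob('red',(0,150,60),(5,255,255),(390,240,425,275),45)
blob('amber',(5,150,60),(20,255,255),(255,240,290,275),45)
blob('green',(45,100,40),(75,255,255),(370,140,430,195),18)
blob('blue',(105,130,60),(120,255,255),(490,205,560,275),31)
blob('cork',(8,60,90),(25,255,255),(105,205,165,270),4)
blob('cartonin',(0,0,150),(179,40,255),(235,125,305,215),4)
blob('teal',(80,100,40),(95,255,255),(435,240,485,295),12)
blob('pink',(160,60,60),(179,255,255),(365,290,415,340),12)
blob('purple',(130,60,40),(155,255,255),(320,190,370,235),12)
s=cv2.imread('pics/scene0.png');sd=np.load('pics/scene0.npy')
blob('red_s',(0,150,60),(5,255,255),(235,240,270,280),45,s,sd,S)
blob('green_s',(45,100,40),(75,255,255),(270,295,320,345),18,s,sd,S)
c1=cv2.resize(p[215:305,350:480],None,fx=5,fy=5,interpolation=cv2.INTER_CUBIC);cv2.imwrite('pics/c1.png',c1)
c2=cv2.resize(p[115:225,215:445],None,fx=3.4,fy=3.4,interpolation=cv2.INTER_CUBIC);cv2.imwrite('pics/c2.png',c2)
E
```

```text
cam [ 398.02669155   17.47773746 1311.42350095]Traceback (most recent call last):
  File "<stdin>", line 15, in <module>
  File "<stdin>", line 11, in blob
ZeroDivisionError: float division by zero
```

```bash
cat > m.py <<'E'
from h import *
def blob(name,lo,hi,box,z,P,D,I,q=1):
    h=cv2.cvtColor(P,cv2.COLOR_BGR2HSV)
    m=cv2.inRange(h,lo,hi) if lo[0]<=hi[0] else cv2.inRange(h,(0,)+lo[1:],hi)|cv2.inRange(h,lo,(179,)+hi[1:])
    k=np.zeros_like(m);x0,y0,x1,y1=box;k[y0:y1,x0:x1]=m[y0:y1,x0:x1]
    k=cv2.morphologyEx(k,cv2.MORPH_CLOSE,np.ones((3,3)))
    cs,_=cv2.findContours(k,cv2.RETR_EXTERNAL,cv2.CHAIN_APPROX_NONE);c=max(cs,key=cv2.contourArea)
    W=onplane(I,c[:,0,:],z)[:,:2].astype(np.float32)
    M=cv2.moments(c);uv=(M['m10']/M['m00'],M['m01']/M['m00'])
    el=cv2.fitEllipse(W); r=cv2.minAreaRect(W)
    dz=todepth(I,uv,D)[0]
    print(name,'px',np.round(uv,1),'ell',np.round(el[0],1),np.round(el[1],1),round(el[2],1),'rect',np.round(r[0],1),np.round(r[1],1),round(r[2],1),'depthpt',dz.round(1))
E
python3 - <<'E'
from m import *
T=robot.camera_info('top');S=robot.camera_info('scene')
p=cv2.imread('pics/top0.png');d=np.load('pics/top0.npy')
print(cv2.cvtColor(p,cv2.COLOR_BGR2HSV)[257,400:415].tolist())
a=(p,d,T)
blob('red',(170,150,60),(5,255,255),(390,240,425,275),45,*a)
blob('amber',(5,150,60),(20,255,255),(255,240,290,275),45,*a)
blob('green',(45,100,40),(75,255,255),(370,140,430,195),18,*a)
blob('blue',(105,130,60),(120,255,255),(490,205,560,275),31,*a)
blob('cork',(8,60,90),(25,255,255),(105,205,165,270),4,*a)
blob('cartonin',(0,0,150),(179,40,255),(235,125,305,215),4,*a)
blob('teal',(80,100,40),(95,255,255),(435,240,485,295),12,*a)
blob('pink',(160,60,60),(179,255,255),(365,290,415,340),12,*a)
blob('purple',(130,60,40),(155,255,255),(320,190,370,235),12,*a)
s=cv2.imread('pics/scene0.png');sd=np.load('pics/scene0.npy')
blob('red_s',(170,150,60),(5,255,255),(235,240,270,280),45,s,sd,S)
blob('green_s',(45,100,40),(75,255,255),(270,295,320,345),18,s,sd,S)
c1=cv2.resize(p[215:305,350:480],None,fx=5,fy=5,interpolation=cv2.INTER_CUBIC);cv2.imwrite('pics/c1.png',c1)
c2=cv2.resize(p[115:225,215:445],None,fx=3.4,fy=3.4,interpolation=cv2.INTER_CUBIC);cv2.imwrite('pics/c2.png',c2)
E
```

```text
[[179, 230, 144], [179, 220, 175], [179, 215, 187], [179, 213, 187], [0, 213, 189], [179, 210, 185], [179, 209, 161], [179, 209, 145], [0, 208, 147], [179, 208, 148], [179, 206, 147], [179, 208, 148], [179, 212, 159], [179, 218, 178], [179, 220, 175]]
red px [407.7 256.3] ell [ 460.1 -166.4] [36.3 37.1] 30.4 rect [ 459.6 -166. ] [36.2 36. ] 89.9 depthpt [ 459.7 -165.1   53.8]
amber px [271.5 258.5] ell [455.7 122.1] [36.2 36.7] 133.6 rect [455.7 122.1] [36. 36.] 89.9 depthpt [455.5 121.7  49.6]
green px [399.5 167. ] ell [ 657.4 -154.9] [86.2 88.4] 59.9 rect [ 657.3 -155. ] [85.6 89. ] 89.5 depthpt [ 657.9 -155.4   14.6]
blue px [526.7 241.5] ell [ 492.6 -424.9] [114.8 129.3] 117.3 rect [ 491.6 -425. ] [128.5 113. ] 22.3 depthpt [ 494.4 -435.1    1.5]
cork px [134.8 239. ] ell [501.2 424.5] [115.9 116.6] 101.3 rect [500.8 424.6] [101.  100.3] 9.9 depthpt [500.7 424.7   3.7]
cartonin px [273.  170.9] ell [651.2 122.4] [115.1 132.5] 66.4 rect [654.4 127.3] [113.3 109.3] 14.1 depthpt [650.9 123.    6.9]
teal px [459.4 268.1] ell [ 436.  -283.1] [79.8 80.7] 175.8 rect [ 436.1 -283.4] [80.7 78.1] 89.9 depthpt [ 435.2 -278.    34.3]
pink px [391.6 314.8] ell [ 335.5 -134.8] [79.9 80.4] 67.9 rect [ 335.1 -134.6] [80.2 81. ] 44.5 depthpt [ 336.6 -131.7   38. ]
purple px [344.2 211.9] ell [559.1 -33.5] [79.7 80.7] 83.8 rect [558.9 -33.1] [80.6 80.9] 44.9 depthpt [555.8 -32.5  37.7]
red_s px [249.9 253.3] ell [ 464.4 -168.5] [35.  42.7] 74.4 rect [ 463.9 -168.1] [33.8 41.7] 64.6 depthpt [ 468.7 -169.9   51.1]
green_s px [292.4 319.9] ell [ 659.8 -155.3] [87.1 89.1] 81.8 rect [ 659.5 -156.1] [87. 87.] 61.5 depthpt [ 660.2 -155.5   17.4]
```

View pics/c1.png

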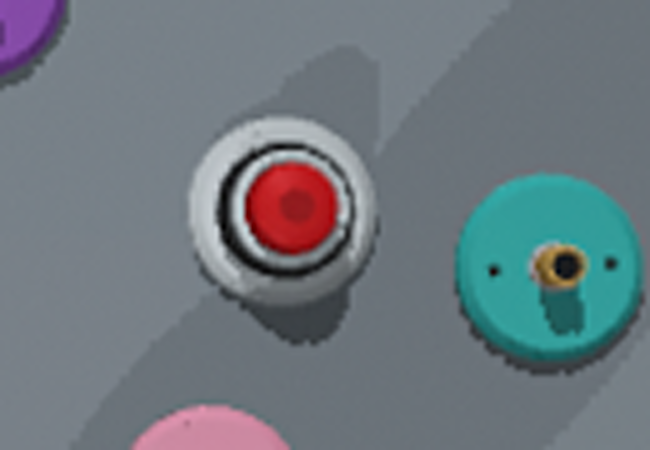

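View pics/c2.png

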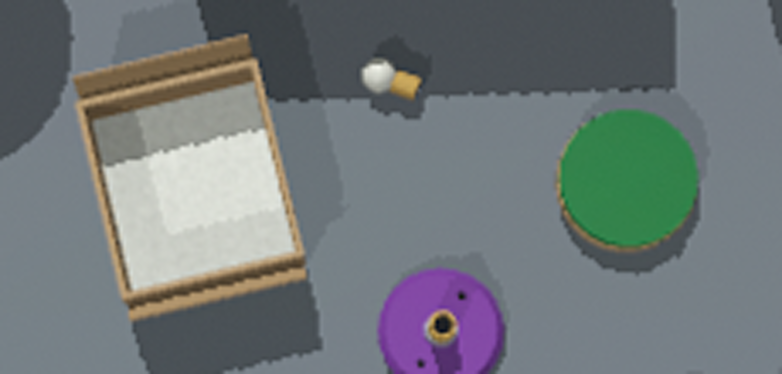

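The crop shows the red lamp at (407,257): red dome, chrome rim, black gasket ring, chrome base. Its red mask measures about 36–37 mm, and the depth top of 54 mm agrees with the given 52 mm. Next I refine the tray and carton with the depth of their walls, then touch-test the fingertip heights on bare bench.

Run:
```python
from m import *
T=robot.camera_info('top')
p=cv2.imread('pics/top0.png');d=np.load('pics/top0.npy')
for n,(x0,y0,x1,y1),z0,z1,z in [('tray',(490,205,562,278),22,36,31),('carton',(232,122,310,216),34,50,42),('lampbase',(383,233,432,282),6,60,12),('green',(370,140,430,198),11,25,18)]:
    g=np.stack(np.meshgrid(np.arange(x0,x1),np.arange(y0,y1)),-1).reshape(-1,2)
    P=todepth(T,g,d);m=(P[:,2]>z0)&(P[:,2]<z1)
    W=onplane(T,g[m],z)[:,:2].astype(np.float32); hull=cv2.convexHull(W)
    print(n,m.sum(),np.median(P[m,2]).round(1),'rect',cv2.minAreaRect(W),'ell',cv2.fitEllipse(hull), 'zmin bench',np.percentile(P[:,2],[5,20]).round(1))
c=np.array([(78,102),(258,62),(305,262),(127,300)])/3.4+[215,115]
W=onplane(T,c,42);print(W.round(1),W.mean(0),[np.linalg.norm(W[i]-W[(i+1)%4]).round(1) for i in range(4)],np.degrees(np.arctan2(*(W[0]-W[3])[[1,0]])))
b=cv2.resize(p[200:285,480:575],None,fx=6,fy=6,interpolation=cv2.INTER_CUBIC);cv2.imwrite('pics/c3.png',b)
print(robot.ik([540,-230,60],[-np.pi,0,0.36]), robot.ik([460,-166,100],[-np.pi,0,0.0]))
```

```text
tray 503 29.4 rect ((493.776611328125, -427.95703125), (127.9844741821289, 107.01660919189453), 23.12972640991211) ell ((493.8376770019531, -428.19219970703125), (110.95709228515625, 129.0571746826172), 113.55276489257812) zmin bench [-3.6 -1.1]
carton 991 42.0 rect ((653.9356079101562, 126.060791015625), (160.84625244140625, 117.96328735351562), 13.759766578674316) ell ((651.7734375, 124.58146667480469), (140.23834228515625, 214.11383056640625), 101.39041137695312) zmin bench [-3.1 -0.3]
lampbase 1082 20.5 rect ((458.1833190917969, -171.53988647460938), (92.4236068725586, 105.76007080078125), 86.34935760498047) ell ((463.8901672363281, -169.35618591308594), (113.47320556640625, 133.732666015625), 16.586393356323242) zmin bench [-3.4 -0.8]
green 1308 18.1 rect ((657.3453369140625, -154.95620727539062), (90.03623962402344, 88.86997985839844), 89.96429443359375) ell ((657.3724365234375, -154.515869140625), (89.03501892089844, 91.62736511230469), 47.209007263183594) zmin bench [-3.6 -1. ]
[[700.6 196.1  42. ]
 [726.4  82.1  42. ]
 [598.1  52.1  42. ]
 [574.1 163.9  42. ]] [649.79399101 123.55625242  42.        ] [np.float64(116.9), np.float64(131.8), np.float64(114.4), np.float64(130.6)] 14.24761598834765
[ 0.64133697  0.44305543 -0.38746969  1.73577268  0.19365022  1.00047313
 -1.02817857] [ 0.65758445  0.19860734 -0.4390112   1.95427086  0.09923501  1.0093475
 -1.39759177]
```

View pics/c3.png

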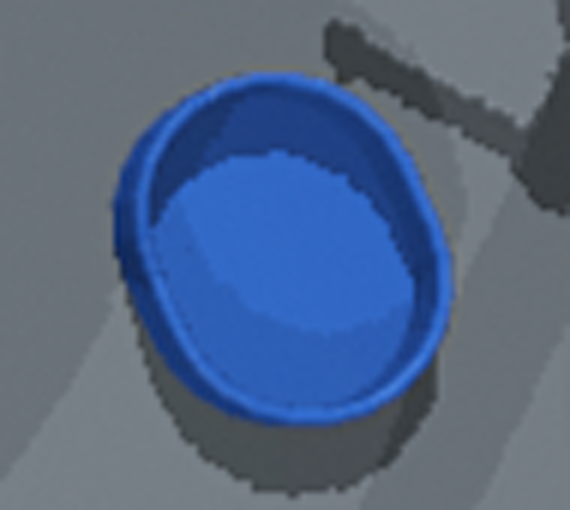

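The tray (pic: ring from (115,70) to (452,425) in the crop) is at about (493.5,-429), long axis at 23°. The carton is at (650,124), x axis at 14°, and the corner sides measure 131 x 116 as they should. Now the touch test.

Run:
```python
from h import *
pi=np.pi
for P,y in [([657,-155,80],1.57),([493,-429,80],1.97),([501,425,80],1.57),([650,124,80],1.82),([460,-166,150],1.57)]:
    print(P,robot.ik(P,[-pi,0,y]))
robot.close_gripper(squeeze=40)
robot.reach([540,-230,60],[-pi,0,1.57])
print(robot.get_clock(),robot.get_opening())
print(robot.line_to([540,-230,-12],max_speed=40,stop_force=3),robot.get_tool_pos(),robot.get_opening(),robot.get_wrist_force())
robot.line_to([540,-230,40])
robot.open_gripper()
print(robot.line_to([540,-230,-12],max_speed=40,stop_force=3),robot.get_tool_pos(),robot.get_opening(),robot.get_wrist_force())
robot.line_to([540,-230,150])
robot.reach([460,-166,200],[-pi,0,1.57])
print(robot.get_tool_pos(),robot.get_clock())
i=robot.camera_info('wrist');p,d=robot.read_camera('wrist');cv2.imwrite('pics/w1.png',p);np.save('pics/w1.npy',d);print(i)
```

```text
[657, -155, 80] [ 0.61689188  0.6518174  -0.64944109  1.45727886  0.40977025  1.17019198
 -0.09479836]
[493, -429, 80] [ 0.94635291  0.55206717 -0.40484447  1.53278147  0.23333764  1.10476318
  0.88931734]
[501, 425, 80] [-0.11342813  0.73634546 -0.96189867  1.50119836  0.62357336  1.23272674
 -1.16415835]
[650, 124, 80] [ 0.31861706  0.68559253 -0.82652397  1.49127866  0.52412657  1.19601816
 -0.33965042]
[460, -166, 150] [ 0.77886462  0.14940802 -0.56155689  1.89941711  0.08830594  1.11698603
  0.18275444]
2.7167 0.13883793585809762
True [ 539.86018567 -229.93476556    8.1581777 ] 0.15396072583511525 [-1.3715678  -0.26354092  7.23149916]
True [ 539.80756528 -229.92557415   -4.94580141] 85.41460228138106 [-2.62671997  0.83033145  7.68251109]
[ 459.65817778 -166.16432385  199.91276762] 7.8167
{'fx': 371.64829954431775, 'fy': 371.64829954431775, 'cx': 318.53544435678083, 'cy': 242.51276144507744, 'rvec': array([-2.84158628e+00,  1.46770258e-03, -5.43884877e-04]), 'tvec': array([-459.52155606, -184.74116633,  292.38301331])}
```

```bash
ls pics
```

```text
c1.png
c2.png
c3.png
scene0.npy
scene0.png
top0.npy
top0.png
w1.npy
w1.png
```

View wrist.

View pics/w1.png

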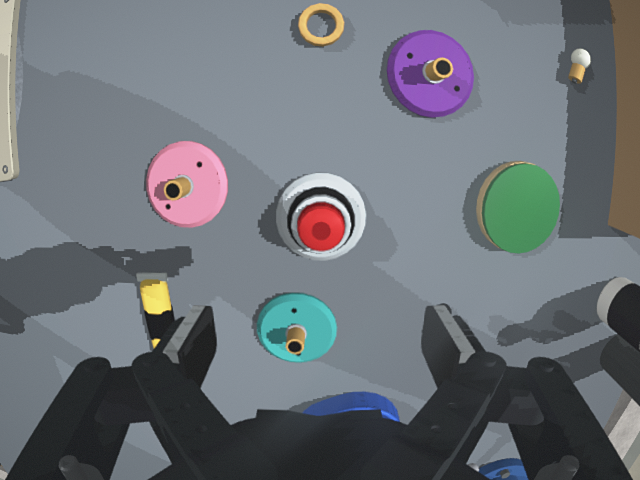

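The wrist view shows the red dome at (321,228) in its chrome base at (322,216). The pink disc is at (187,184), turquoise at (297,327), purple at (430,72) and the green block at (518,208). I cast fisheye rays onto known heights.

```bash
cat >> h.py <<'E'
def wray(i,uv):
    R=cv2.Rodrigues(np.array(i['rvec']))[0];t=np.array(i['tvec']).ravel()
    q=(np.atleast_2d(uv).astype(float)-[i['cx'],i['cy']])/i['fx']; th=np.linalg.norm(q,axis=1)[:,None]
    d=np.c_[np.sin(th)*q/np.maximum(th,1e-9),np.cos(th)]@R; return -R.T@t,d
def wplane(i,uv,z):
    o,d=wray(i,uv); return (o+d*((z-o[2])/d[:,2])[:,None])
def cont(m):
    cs,_=cv2.findContours(m,cv2.RETR_EXTERNAL,cv2.CHAIN_APPROX_NONE);return max(cs,key=cv2.contourArea)[:,0,:]
def hmask(p,lo,hi,box=None):
    h=cv2.cvtColor(p,cv2.COLOR_BGR2HSV)
    m=cv2.inRange(h,lo,hi) if lo[0]<=hi[0] else cv2.inRange(h,(0,)+lo[1:],hi)|cv2.inRange(h,lo,(179,)+hi[1:])
    if box: 
        k=np.zeros_like(m);x0,y0,x1,y1=box;k[y0:y1,x0:x1]=m[y0:y1,x0:x1];m=k
    return cv2.morphologyEx(m,cv2.MORPH_CLOSE,np.ones((3,3)))
def ell(W): return [np.round(v,1) for v in cv2.fitEllipse(W[:,:2].astype(np.float32))]
E
python3 - <<'E'
from h import *
p=cv2.imread('pics/w1.png')
i=dict(fx=371.64829954431775,cx=318.53544435678083,cy=242.51276144507744,rvec=np.array([-2.84158628e+00,1.46770258e-03,-5.43884877e-04]),tvec=np.array([-459.52155606,-184.74116633,292.38301331]))
print('cam',wray(i,(0,0))[0])
c=cont(hmask(p,(170,120,60),(5,255,255),(270,170,370,265)));print('red',ell(wplane(i,c,45)),wplane(i,c,45).min(0),wplane(i,c,45).max(0))
c=cont(hmask(p,(45,80,40),(75,255,255),(470,150,570,260)));print('green',ell(wplane(i,c,18)))
c=cont(hmask(p,(80,100,40),(95,255,255),(250,285,345,370)));print('teal',ell(wplane(i,c,12)))
# gasket black
c=cont(hmask(p,(0,0,0),(179,255,50),(270,170,370,265)));print('black',ell(wplane(i,cv2.convexHull(c)[:,0],22)))
# chrome base bright
c=cont(hmask(p,(0,0,160),(179,60,255),(270,170,372,265)));print('base',ell(wplane(i,cv2.convexHull(c)[:,0],10)))
cv2.imwrite('pics/w1c.png',cv2.resize(p[160:275,265:380],None,fx=5,fy=5,interpolation=cv2.INTER_CUBIC))
E
```

```text
cam [459.25945919 -90.52086416 334.16149957]
red [array([ 461.1, -166.5]), array([37.8, 39.6]), np.float64(179.4)] [ 441.98111168 -186.39918324   45.        ] [ 479.90221875 -146.43377701   45.        ]
green [array([ 656.9, -154.5]), array([87.8, 90.2]), np.float64(71.8)]
teal [array([ 436.9, -280.6]), array([79.3, 80.2]), np.float64(170.2)]
black [array([ 461. , -167.4]), array([57.3, 58.6]), np.float64(6.0)]
base [array([ 463. , -166.5]), array([77.1, 81.4]), np.float64(23.1)]
```

View pics/w1c.png

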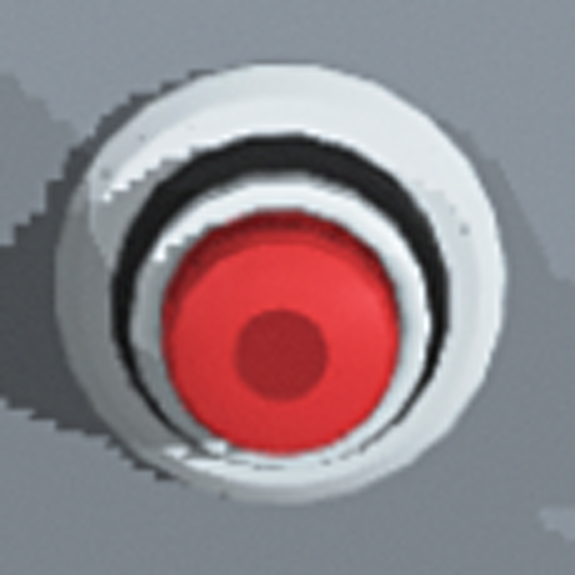

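```bash
cat >> h.py <<'E'
pi=np.pi
def tipext(o): return 8.1-(76-np.sqrt(76**2-(o/2)**2))
def st(s): print(s,'t',round(robot.get_clock(),1),'tcp',robot.get_tool_pos().round(1) if hasattr(robot.get_tool_pos(),'round') else np.round(robot.get_tool_pos(),1),'op',round(robot.get_opening(),1),'F',np.round(robot.get_wrist_force(),1))
def shot(name,f):
    i=robot.camera_info(name);p,d=robot.read_camera(name);cv2.imwrite('pics/'+f+'.png',p);np.save('pics/'+f+'.npy',d)
    import pickle;pickle.dump(i,open('pics/'+f+'.pkl','wb'));return i,p,d
E
python3 - <<'E'
from h import *
z=27.8+tipext(50);print(z)
robot.line_to([461,-167,80],[-pi,0,1.57]);
robot.line_to([461,-167,z],max_speed=60,stop_force=8);st('down')
robot.close_gripper(squeeze=30);st('closed')
robot.line_to([461,-167,z+15],max_speed=40);st('lift')
robot.line_to([461,-167,z+65]);st('up')
i,p,d=shot('wrist','w2')
E
```

```text
31.67046746399246
down t 9.8 tcp [ 461.3 -167.    31.9] op 85.6 F [ 1.  -0.5  1.1]
closed t 10.2 tcp [ 461.2 -167.1   32.3] op 48.7 F [-2.4  0.8  7. ]
lift t 10.7 tcp [ 461.1 -167.1   46.8] op 48.4 F [ 0.4 -0.8 -0.1]
up t 11.2 tcp [ 460.8 -167.2   96.3] op 48.7 F [-0.9 -1.1 -1.6]
```

View pics/w2.png

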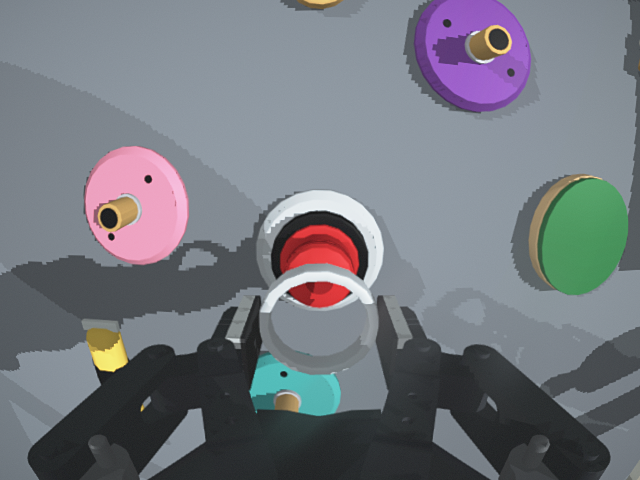

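Rim held at (318,320); the lens stays on the gasket. Placing the rim.

Run:
```python
from h import *
robot.line_to([657.2,-154.8,85],max_speed=200);st('over')
robot.line_to([657.2,-154.8,30],max_speed=120)
print(robot.line_to([657.2,-154.8,18],max_speed=25,stop_force=2));st('touch')
robot.open_gripper();st('open')
robot.line_to([657.2,-154.8,120]);
robot.reach([560,-160,200],[-pi,0,1.57])
i,p,d=shot('wrist','w3');st('')
```

```text
over t 12.4 tcp [ 656.5 -155.    84.6] op 48.4 F [-0.8  0.1 -0.4]
True
touch t 13.4 tcp [ 658.  -155.    24.5] op 48.4 F [-1.   0.2  6.5]
open t 13.8 tcp [ 657.2 -154.8   23.2] op 85.2 F [ 0.1  0.1 -0.2]
 t 15.2 tcp [ 559.9 -160.1  198.8] op 85.3 F [-0.1 -0.6 -0.8]
```

View pics/w3.png

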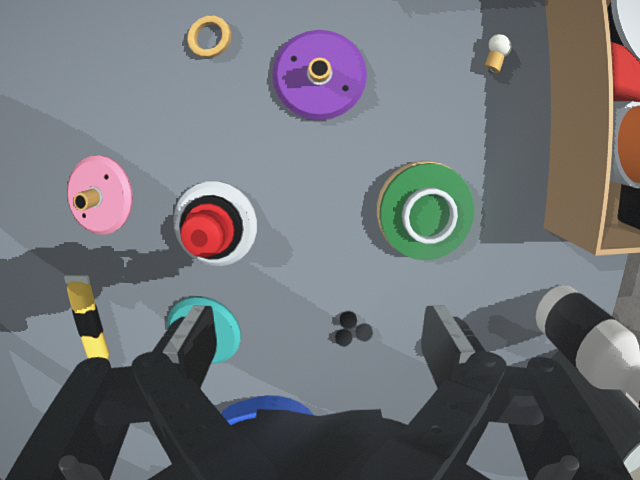

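Rim lies flat on the green top: ring at (430,216), block at (425,211). The lens is still on the lamp at (205,231). I measure the rim and lens from this picture.

Run:
```python
from h import *
import pickle
p=cv2.imread('pics/w3.png');i=pickle.load(open('pics/w3.pkl','rb'))
c=cont(hmask(p,(0,0,140),(179,60,255),(390,175,470,255)));print('rim',ell(wplane(i,c,28)))
c=cont(hmask(p,(45,80,40),(75,255,255),(360,150,490,270)));print('green',ell(wplane(i,c,18)))
m=hmask(p,(170,120,60),(5,255,255),(165,180,260,265));c=cont(m);W=wplane(i,c,26);print('red',ell(wplane(i,c,45)),W.min(0),W.max(0))
c=cont(hmask(p,(0,0,0),(179,255,60),(165,180,260,265)));print('black',ell(wplane(i,cv2.convexHull(c)[:,0],22)))
```

```text
rim [array([ 656.6, -155. ]), array([48.8, 50.5]), np.float64(48.2)]
green [array([ 657.5, -154.3]), array([88., 89.]), np.float64(58.3)]
red [array([ 466.1, -163.4]), array([43.3, 49.3]), np.float64(129.1)] [ 434.69671642 -193.36380687   26.        ] [ 485.53029409 -143.67456964   26.        ]
black [array([ 462.4, -166.8]), array([57.4, 59.3]), np.float64(130.4)]
```

Run:
```python
from h import *
z=37+tipext(38);x,y=461.5,-167
robot.reach([x,y,100],[-pi,0,1.57])
robot.line_to([x,y,z],max_speed=80,stop_force=8);st('down')
robot.close_gripper(squeeze=25);st('closed')
robot.line_to([x,y,z+15],max_speed=40)
robot.line_to([x,y,z+75]);st('up')
robot.line_to([493.5,-429,z+75],[-pi,0,1.972],max_speed=180);st('over')
i,p,d=shot('wrist','w4')
```

```text
down t 16.7 tcp [ 461.8 -167.    43. ] op 85.5 F [ 0.6 -0.   0.3]
closed t 17.2 tcp [ 461.6 -167.1   43.2] op 37.3 F [-1.8  0.3  4.9]
up t 18.3 tcp [ 461.1 -167.1  117.1] op 37.2 F [-0.5  0.6 -0.9]
over t 19.9 tcp [ 493.7 -428.1  117.7] op 36.8 F [-0.1  0.4 -0.6]
```

View pics/w4.png

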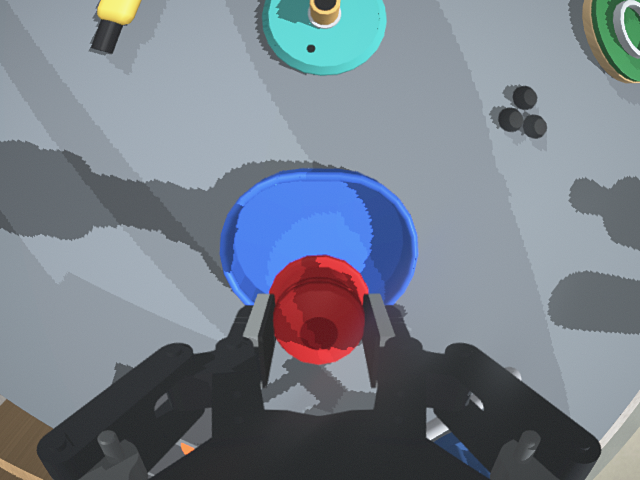

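Lens held level at (318,310), tray at (318,240) aligned with the jaws. Lowering.

Run:
```python
from h import *
x,y=493.5,-429
robot.line_to([x,y,32],max_speed=100)
print(robot.line_to([x,y,18],max_speed=25,stop_force=2));st('touch')
robot.open_gripper();st('open')
robot.line_to([x,y,120],max_speed=120);
robot.reach([480,-340,200],[-pi,0,1.57])
i,p,d=shot('wrist','w5');st('')
```

```text
True
touch t 21.4 tcp [ 493.8 -429.3   25.3] op 37.1 F [ 0.3 -0.1  4.8]
open t 21.9 tcp [ 493.3 -428.9   24.6] op 85.6 F [-0.5 -0.2 -0.4]
 t 23.4 tcp [ 479.3 -340.6  198.9] op 85.3 F [-0.3  0.3 -0.7]
```

View pics/w5.png

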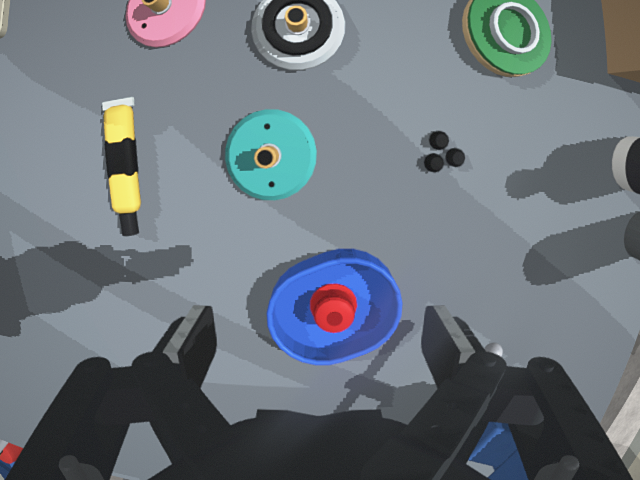

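Lens stands dome up in the tray at (334,308); the gasket is on the base at (297,24). One overhead look, then grasp the gasket.

Run:
```python
from h import *
robot.reach([461.5,-190,190],[-pi,0,1.57])
i,p,d=shot('wrist','w6')
b=(250,140,390,300)
for z,lo,hi,n in [(22,(0,0,0),(179,255,65),'black')]:
    m=hmask(p,lo,hi,b);c=cont(m);print(n,ell(wplane(i,cv2.convexHull(c)[:,0],z)))
```

```text
black [array([ 460.9, -167.7]), array([57.8, 58. ]), np.float64(151.6)]
```

View pics/w6.png

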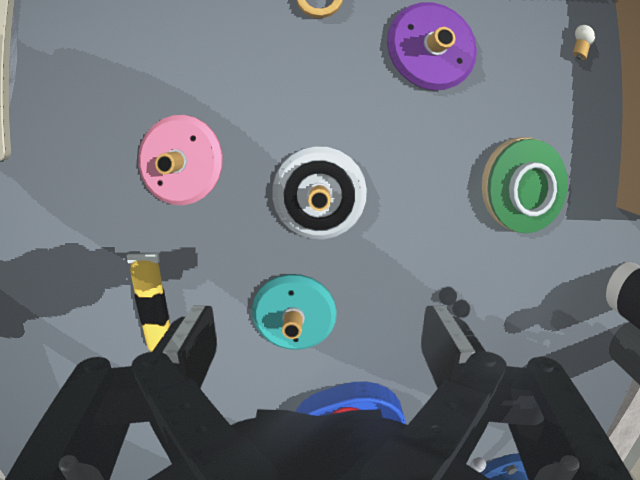

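Gasket at (319,195), measured at (461,-167.5), 58 mm. Grasping.

Run:
```python
from h import *
z=14.2+tipext(60);x,y=461.1,-167.4;print(z)
robot.line_to([x,y,70])
print(robot.line_to([x,y,z],max_speed=60,stop_force=8));st('down')
robot.close_gripper(squeeze=30);st('closed')
robot.line_to([x,y,z+15],max_speed=40)
robot.line_to([x,y,z+120]);st('up')
i,p,d=shot('wrist','w7')
```

```text
16.12836100038436
False
down t 26.2 tcp [ 461.4 -167.5   16.4] op 85.3 F [-0.5  0.4  0.5]
closed t 26.6 tcp [ 461.4 -167.5   16.9] op 58.9 F [-4.3  0.8  9.8]
up t 27.9 tcp [ 460.5 -167.3  135.3] op 58.4 F [-0.4  0.5 -0.6]
```

View pics/w7.png

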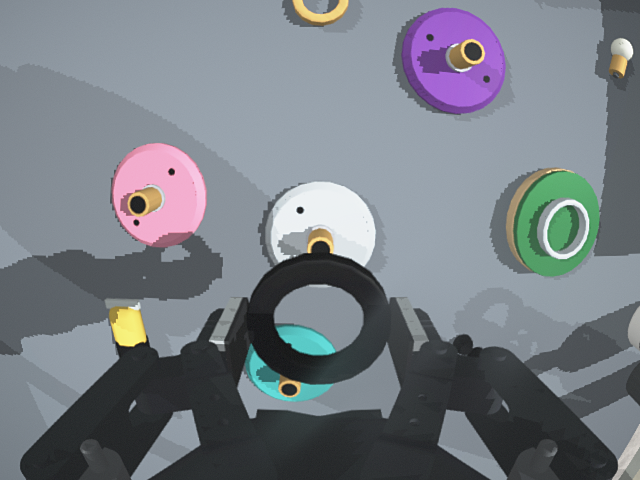

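Gasket held level at (318,320), base left at (321,225). Going to the cork.

Run:
```python
from h import *
x,y=500.8,424.6
try: robot.line_to([x,y,135],max_speed=220)
except robot.Unreachable as e:
    print('unreach',e); robot.reach([480,0,160],[-pi,0,1.57]); robot.reach([x,y,135],[-pi,0,1.57])
st('over')
robot.line_to([x,y,20],max_speed=110)
print(robot.line_to([x,y,3],max_speed=25,stop_force=2));st('touch')
robot.open_gripper();st('open')
robot.line_to([x,y,100]);
robot.reach([x,y-90,200],[-pi,0,1.57])
i,p,d=shot('wrist','w8');st('')
```

```text
over t 30.8 tcp [501.1 424.  135. ] op 58.6 F [ 0.3  0.2 -0.7]
True
touch t 32.5 tcp [500.9 424.6   9.1] op 58.3 F [-0.3 -0.2  4.8]
open t 32.9 tcp [500.5 424.2   8.4] op 85.6 F [-0.  -0.4  0.1]
 t 34.3 tcp [500.2 334.8 198.5] op 85.4 F [-1.1  0.1 -0.6]
```

View pics/w8.png

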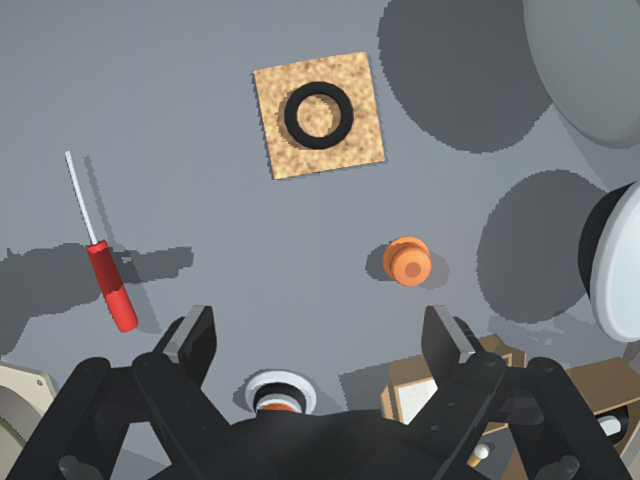

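Gasket lies centred on the cork: ring at (318,115), sheet at (320,116). Now the base.

Run:
```python
from h import *
try: robot.line_to([461,-190,200],max_speed=230)
except robot.Unreachable: robot.reach([461,-190,200],[-pi,0,1.57])
i,p,d=shot('wrist','w9');st('')
b=(250,140,390,300)
c=cont(hmask(p,(0,0,165),(179,40,255),b));print('base',ell(wplane(i,cv2.convexHull(c)[:,0],10)))
c=cont(hmask(p,(10,100,60),(28,255,255),(290,170,350,240)));W=wplane(i,c,38);print('post',ell(W),W.min(0),W.max(0))
cv2.imwrite('pics/w9c.png',cv2.resize(p[140:260,250:390],None,fx=5,fy=5,interpolation=cv2.INTER_CUBIC))
```

```text
t 36.8 tcp [ 461.2 -189.3  200.1] op 85.1 F [-0.2 -0.1 -0.4]
base [array([ 462.9, -166.6]), array([76.9, 81.2]), np.float64(28.0)]
post [array([ 461.1, -166.4]), array([16.3, 18.8]), np.float64(1.4)] [ 453.17480183 -175.67184155   38.        ] [ 469.37152799 -156.74855401   38.        ]
```

View pics/w9c.png

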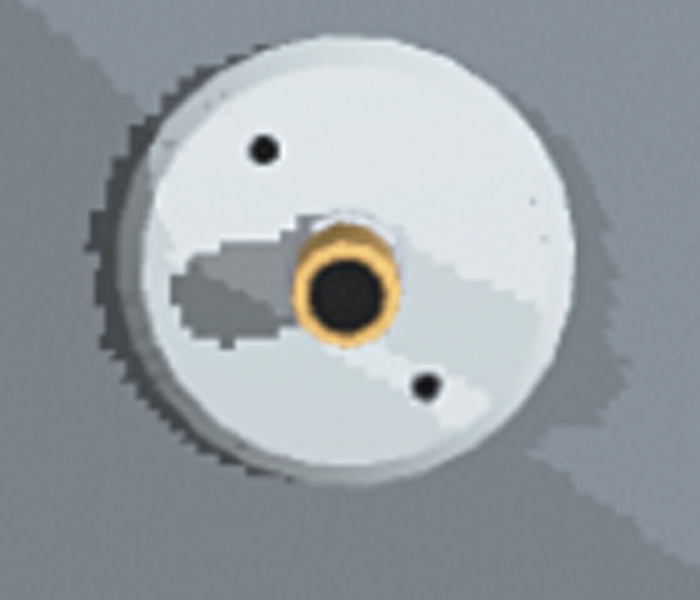

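The chrome base stands bare, its post at (461,-167). Grasping by the post.

Run:
```python
from h import *
z=26+tipext(18);x,y=461.2,-166.9;print(z)
robot.line_to([x,y,90])
print(robot.line_to([x,y,z],max_speed=60,stop_force=8));st('down')
robot.close_gripper(squeeze=60);st('closed')
robot.line_to([x,y,z+15],max_speed=40)
robot.line_to([x,y,z+95]);st('up')
robot.line_to([650,45,z+95],[-pi,0,1.815],max_speed=180);st('near')
i,p,d=shot('wrist','w10')
```

```text
33.56522377890362
False
down t 38.8 tcp [ 461.5 -167.    33.9] op 85.4 F [-0.1  0.6 -0.4]
closed t 39.5 tcp [ 461.3 -166.9   33.9] op 15.4 F [-1.   0.7  5.9]
up t 40.7 tcp [ 460.7 -166.9  127.8] op 15.5 F [-0.1 -0.2 -2.2]
near t 42.4 tcp [649.8  44.  128.6] op 15.3 F [ 0.  -0.6 -2. ]
```

View pics/w10.png

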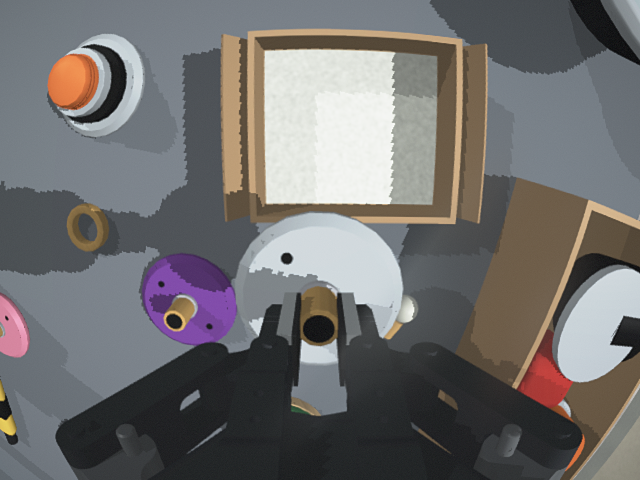

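Run:
```python
from h import *
import pickle
i=pickle.load(open('pics/w10.pkl','rb'));d=np.load('pics/w10.npy');p=cv2.imread('pics/w10.png')
W=wplane(i,[(249,32),(463,40),(457,222),(246,219)],42);print(W.round(1),W.mean(0))
W=wplane(i,[(265,48),(440,56),(434,205),(262,204)],4);print('floor',W.round(1),W.mean(0))
# base plate plane
o,_=wray(i,(0,0));R=cv2.Rodrigues(i['rvec'])[0]
g=np.array([(u,v) for u in range(250,395,3) for v in range(225,282,3)])
_,dr=wray(i,g);dep=d[g[:,1],g[:,0]];s=dep/(dr@R[2]);P=o+dr*s[:,None]
m=(dep>0)&(np.hypot(P[:,0]-650,P[:,1]-44)<34);P=P[m];m=abs(P[:,2]-np.median(P[:,2]))<8;P=P[m]
A=np.c_[P[:,:2]-[650,44],np.ones(len(P))];k=np.linalg.lstsq(A,P[:,2],rcond=None)[0];print('plane',k,len(P))
```

```text
[[576.6 167.5  42. ]
 [702.5 198.6  42. ]
 [730.7  85.9  42. ]
 [600.5  55.1  42. ]] [652.55918746 126.79976982  42.        ]
floor [[581.3 166.6   4. ]
 [700.7 194.2   4. ]
 [725.7  88.    4. ]
 [604.4  58.    4. ]] [653.02556979 126.69564121   4.        ]
plane [3.52485462e-04 2.20172534e-03 1.06220513e+02] 614
```

The base hangs level: plane slope below 0.003, top at 106 mm as expected. The two views put the carton at (650,124) and (653,127), so I take (651.5,125.5).

Run:
```python
from h import *
x,y=651.5,125.5
robot.line_to([x,y,128],max_speed=120)
robot.line_to([x,y,47],max_speed=90)
print(robot.line_to([x,y,30],max_speed=25,stop_force=2.5));st('touch')
robot.open_gripper();st('open')
robot.line_to([x,y,130],max_speed=120);
robot.reach([600,20,220],[-pi,0,1.57])
i,p,d=shot('wrist','w11');st('')
i,p,d=shot('top','t2')
```

```text
True
touch t 44.8 tcp [651.7 125.5  38. ] op 14.9 F [-1.6 -1.1  5.2]
open t 45.5 tcp [651.1 125.3  37.2] op 85.4 F [-0.9  0.1  0.9]
 t 47.1 tcp [599.6  20.8 219. ] op 85.2 F [-0.5  0.9 -0.4]
```

View pics/w11.png

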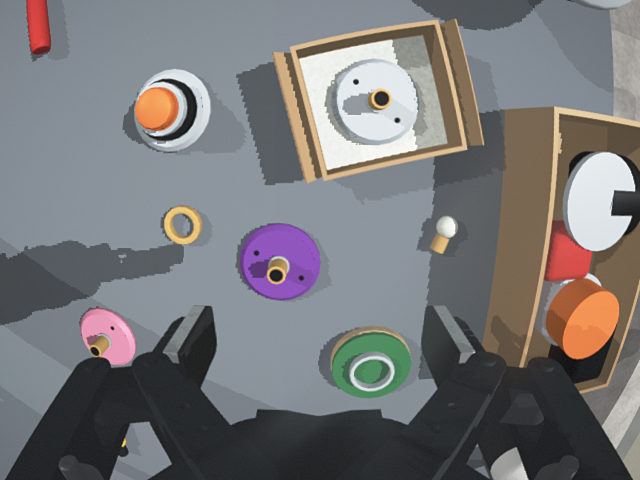

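View pics/t2.png

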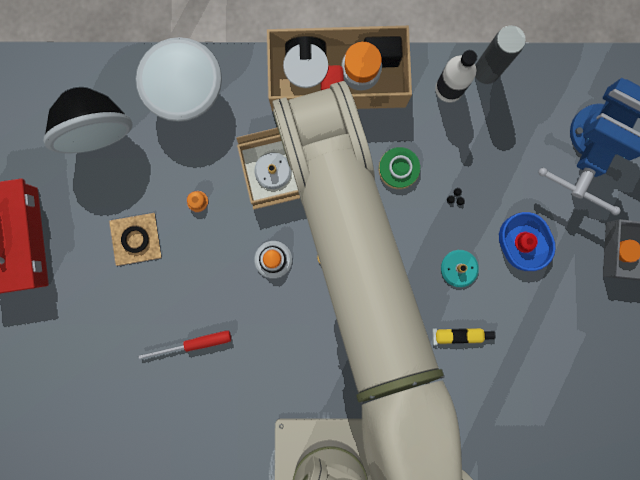

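The base stands upright in the carton (wrist view (376,102)). In the top view the rim is on green (401,167), the lens in the tray (527,241), the gasket on cork (135,239) and amber unmoved (273,259). One numeric check, then hand in.

Run:
```python
from m import *
from h import *
T=robot.camera_info('top');p=cv2.imread('pics/t2.png');d=np.load('pics/t2.npy')
blob('amber',(5,150,60),(20,255,255),(255,240,290,275),45,p,d,T)
blob('gasket',(0,0,0),(179,255,65),(115,218,158,262),14,p,d,T)
blob('lens',(170,150,60),(5,255,255),(510,225,545,260),20,p,d,T)
blob('rim',(0,0,150),(179,70,255),(385,150,420,185),28,p,d,T)
robot.finish_job()
```

```text
amber px [271.5 258.5] ell [455.7 122.1] [36.2 36.7] 133.6 rect [455.7 122.1] [36. 36.] 89.9 depthpt [455.4 121.6  50.4]
gasket px [134.5 239. ] ell [499.8 422.2] [56.1 58.4] 165.3 rect [499.4 422.7] [57.6 57.6] 45.8 depthpt [500.7 425.8   2.7]
lens px [525.4 241.8] ell [ 492.5 -425.9] [41.3 46.5] 10.3 rect [ 492.9 -426.1] [45.6 41.6] 88.4 depthpt [ 491.5 -421.3   33.3]
rim px [400.4 166. ] ell [ 657.4 -155.7] [46.7 48.4] 89.4 rect [ 657.4 -155.8] [45.7 48.6] 89.4 depthpt [ 658.8 -156.7   20.7]
the job is handed in; nothing more can be done
```

I took the red lamp apart from the top down, set each part down in its place, and handed the job in at about 47 s of the 106 s allowed. `finish_job` reports no verdict, so the results below are my own last checks.

| Part | Place | Last check |
|---|---|---|
| Rim | Polishing block | About 1 mm from the centre of the green top |
| Red lens | Wash tray | Dome up, within about 4 mm of the tray's centre |
| Gasket | Cork sheet | Within about 3 mm of the sheet's centre |
| Lamp base | Carton | Upright and clear of the walls, checked by eye in the last wrist view; it hung level before I set it down |
| Amber lamp | Left alone | Same measured position as at the start |

Every part was lowered until contact force stopped the arm, then let go.

- **Carton position:** the top and wrist views disagreed by about 3–4 mm, within the calibration error. I used a point between them.
- **Grip openings:** the fingers read 1–3 mm less than the given part sizes, which did no visible harm.

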